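# Set the scoreboard stand's leg to length and hold it

## Task

Take the black rook out of the way of the stand's sliding leg and stand it upright on the cork coaster. With its cam lever still open, draw the leg along its rod until its front plate just meets the rubber band that marks the length, and while you hold it there, squeeze the cam lever fully shut against the collar. Finish still holding the leg at the mark with the lever shut (it springs back if let go), and leave the other things where they are.

Things in the scene. Friction and masses are not known exactly. Their poses are not given: they have to be found in the camera images.
- rack: Fixed rack for a stand leg. Two pine blocks (70 x 30 mm, 78 high, centred at y = -170 and +210 mm) hold a level steel rod, diameter 14, along the rack's own y axis 60 mm above the ledge; a rubber foot ends it at y = +262. Origin on the ledge under the rod, z up; +y is the way the leg is drawn out. Place and yaw (to 0.35 rad) vary.
- leg: Sliding leg: 22 mm aluminium tube on the rod with a grey clamp collar; slides only along the rack's y axis, 0 to 170 mm. Axes as the rack's; its origin is the rack's origin when fully back, where it starts. A spring of 4 to 5 N always pulls it back, also with the lever shut. Collar (mm, this frame): x -12 to 12, y -66 to -6, z 45 to 75; behind it only the tube, back to y = -120.
- leg_front (a point): Middle of the front face of the leg's front plate, on the rod's axis, 60 mm above the ledge: the point to bring to the mark. The plate, across the leg in front of the collar, is 104 mm wide (x -52 to 52), 6 mm thick (y -6 to 0), z 35 to 80 mm; downward fingers set astride the collar can push its rear face to draw the leg.
- mark: Length mark: black rubber band round the rod, diameter 19 mm, 6 mm wide, fixed 110 to 150 mm from where the leg's front starts. Origin on the rod's axis at the edge nearest the leg; y as the rack's, away from the leg. It does not stop the leg.
- cam (a joint): Cam lever angle in rad: 0 = shut along the collar; starts open at 0.34 to 0.40. Flat steel lever 52 long, 6 thick, 36 mm high (z 46 to 82) on a vertical pin at x = 15, y = -62 mm of the leg's frame; points to +y, opens outwards to +x. Shut, its outer face is at x = 18 and lever and grip pad measure 34 mm over all; open, up to 54. Stays where left; about 9 N at the tip moves it.
- leg_pad (a point): Middle of the outer face of the fixed grip pad on the collar's -x side, across from the lever: x = -16 mm, y = -34 mm in the leg's frame, 64 mm above the ledge. Pad: y -62 to -6, z 46 to 82 mm. Squeezing this pad and the lever together shuts the lever.
- cam_tip (a point): Outer corner of the lever's free end, at mid-height, 64 mm above the ledge.
- rook: Black ceramic rook, 80 mm tall, about 110 g, standing beside the rod on the rack's -x side in the way of the front plate. Base diameter 36, stem 19 to 21, head diameter 28 from 60 to 75 mm up, then four small battlements. Origin at the centre of its underside, z up.
- coaster: Round cork coaster, diameter 100 mm, 6 mm thick, fixed on the ledge to the far left or far right of the rack (it trades places with the buzzer). Origin at the centre of its underside.
- buzzer_base: Steel buzzer with a round 40 mm press button, to the left or right of the rack; a bystander. Origin at the centre of its underside.
- pawn: White ceramic pawn, 62 mm tall, beyond the rack; a bystander. Origin under its centre.
- canister: Clear screw-top canister, diameter 90, 130 mm tall, at the back; a bystander. Origin under its centre.
- cup: Dark wooden dice cup, 76 mm wide, 90 mm tall, at the back; a bystander. Origin under its centre.
- cards: Card box 65 x 92 x 22 mm lying beyond the rack; a bystander. Origin under its centre.
Things that resemble listed ones, but are neither listed nor needed, are in the scene too. Of the things that look like the rook, take the one that is farthest to the robot's left at the start.

How it is judged:
By the outcome, as a careful person would: the job done as asked, in the order asked, and still so for the second after the job is handed in, while the arm keeps its last pose, push and grip.
It also fails if it takes over 54 s, if anything falls off the work surface, if the arm or the gripper's body presses on something with over 40 N, if the wrist force passes 120 N, or if a joint passes its speed limit or range.

## Robot

A 7-joint arm with a two-finger parallel gripper is mounted at the origin on the work surface. World frame = base frame: x ahead of the robot, y to its left, z up, the work surface at z = 0. Lengths are in m, angles in degrees, forces in N, time in s.
With the tool pointing down it reaches from about 0.425 to 0.875 m from the base axis. Payload 9.9 kg.
Tool frame: the origin (TCP) lies midway between the tips of the shut fingers; the grasp point (between the pads) lies 19 mm behind it; z points along the fingers, y is the line along which they close (so a half turn about z gives the same grasp; the last joint's range is limited). The gripper opens to 85 mm and grips with 20 to 120 N. Pads are 22 mm wide; open, the fingers measure 114 mm over their backs; the gripper's body (76 mm by 85 mm) begins 54 mm behind the grasp point. The pads swing forward as they close: fully open they stand 13 mm farther back than shut.
Start: joints at [-78.713, 32.985, 1.427, 82.34, -0.859, 64.687, -3.237], TCP at [0.187, 0.649, 0.231] pointing down, gripper open.
Joint ranges: [-157.87, 157.87], [-19.46, 123.44], [-87.15, 90], [11.01, 140.99], [-62.26, 242.26], [9.8, 113.94], [-161.44, 161.44]. Speed limits (degrees/s): [127.2, 127.2, 172.46, 172.46, 180, 180, 180].

## Interface

Orientations are given as [roll, pitch, yaw] about the fixed x, y, z axes, in that order (R = Rz(yaw) Ry(pitch) Rx(roll)).
In Python, from bench import sensors, eyes, workorder gives the robot as it stands.
- The arm moves only by the tool jog_arm, never from a script. Its argument "motion" is a list of rows, each an object with "travel": the shift along the world's x, y, z in m, a list of three; "dr": the turn, a rotation vector about the world's x, y, z in degrees, a list of three. A call has 1 to 20 rows; each row shifts and turns the commanded pose from where the row before left it; what a row does not reach is not made up. A row lasts 1/8 s, in which the tool goes at most 62.5 mm and 10.7 degrees, less where a joint would pass 70% of its speed; a pose out of reach is approached as far as the arm can. A call with a gripper value outside its range is refused whole. "jaw" is the closure, from -1 (fully open) to 1 (shut), set as the call begins (left out, the last holds). The fingers move at their own pace and stop on an object; "grip_force" is the grip in N (left out, the last holds). Time passes only in rows, so rows that do not move let the fingers close. It gives the time, the measured TCP pose, the force, the opening and the grip force at its end, in the units of the state.
- sensors.state(): the state, without advancing time (a new reading comes with each control period).
- eyes.snapshot(name): name is "scene" or "side" or "wrist"; returns a dict with "frame" (400x640x3 uint8, red, green, blue), "range_z" (400x640 float32, m along the optical axis (not along the pixel's ray), 0 where there is no reading), "mtx" (3x3 intrinsics, pixels), "extrinsics" (4x4, takes a point from world to camera coordinates). Camera axes: x right, y down, z forward; pixel columns grow to the right and rows downward; lengths in m; the calibration is good to about 2 mm. A picture is of the moment at which its call begins.
- workorder.finish_job(): hands the job in; it is judged then, once.
The state is a dict: "clock": time; "joint_pos": joint angles; "dq": joint speeds; "joint_torque": joint torques, N m; "ee_pos": TCP position; "ee_rot": TCP orientation; "ft_force": force on the tool from outside, world axes, zero at the start; "wrist_torque": the same for the moment, N m; "width": opening from 0.0 (shut) to 1.0 (fully open); "grasp_force": force on a finger pad.
Only numpy, scipy, OpenCV 4.12 (cv2) and the standard library are available. Lean on these libraries where they do the work, as an engineer would, in place of code of your own. Each camera call takes 0.05 s, during which the arm holds its last target. There are 200 camera calls.

## Working session

There is one attempt and no reset: what is moved stays moved. The work goes in short steps, Python scripts to look and compute and a tool call to move; the robot and the scene stay as the last step left them, time stands still between calls to the robot, and variables do not carry over. Pictures are saved under pics/ and viewed, at most 10 in all, crops included, and the job is handed in when it is done.

Besides the shell and the picture viewer there is one more tool, called after "Call:" as a command line: name --argument value ..., lists and objects as JSON in quotes. jog_arm: Moves the arm, as the interface text tells. Its arguments: {"type":"object","properties":{"motion":{"type":"array"},"jaw":{"type":"number"},"grip_force":{"type":"number"}},"required":["motion"]}

```bash
mkdir -p pics; ls
cat > h.py <<'E'
import numpy as np,cv2
from bench import sensors,eyes,workorder
def snap(n,f=None):
    s=eyes.snapshot(n)
    if f: cv2.imwrite('pics/'+f,s['frame'][:,:,::-1])
    return s
def cloud(s):
    z=s['range_z'];v,u=np.mgrid[:z.shape[0],:z.shape[1]]
    K=s['mtx'];E=np.linalg.inv(s['extrinsics'])
    P=np.stack([(u-K[0,2])/K[0,0]*z,(v-K[1,2])/K[1,1]*z,z],-1)@E[:3,:3].T+E[:3,3]
    P[z==0]=np.nan
    return P
E
python3 - <<'E'
from h import *
a=snap('scene','a.png');b=snap('side','b.png')
np.savez('s0.npz',Pa=cloud(a),Pb=cloud(b),fa=a['frame'],fb=b['frame'])
for s in(a,b):
    print(np.linalg.inv(s['extrinsics']).round(3),s['mtx'][0,0],(s['range_z']>0).mean())
print(sensors.state())
E
```

```text
pics
[[-0.68   0.585 -0.442  1.087]
 [ 0.733  0.556 -0.391  0.47 ]
 [ 0.017 -0.59  -0.807  0.997]
 [ 0.     0.     0.     1.   ]] 481.9540908469974 0.99598046875
[[ 0.995 -0.068  0.073  0.511]
 [-0.1   -0.629  0.771 -0.684]
 [-0.007 -0.774 -0.633  0.636]
 [ 0.     0.     0.     1.   ]] 393.74218116309 0.996109375
{'clock': 0.1, 'joint_pos': array([-78.711106  ,  33.02592029,   1.42432249,  82.37977375,
        -0.86027124,  64.68668363,  -3.23864687]), 'dq': array([ 0.00466574, -0.14045711,  0.02078677, -0.20975461,  0.0817475 ,
        0.00662235, -0.12483075]), 'joint_torque': array([ 6.48455461e-03, -7.67311120e+01,  2.25786656e+00, -2.86607963e+01,
        1.57772476e-02,  8.60704895e-03,  2.11601808e-06]), 'ee_pos': array([0.18696333, 0.64818476, 0.23056309]), 'ee_rot': array([-1.79918288e+02,  3.70845834e-03,  1.63909246e+02]), 'ft_force': array([-0.71983314,  0.79539878,  0.22351827]), 'wrist_torque': array([-0.07723005, -0.01404439, -0.01574416]), 'grasp_force': 0.0, 'width': 1.0020943995691127}
```

View pics/a.png

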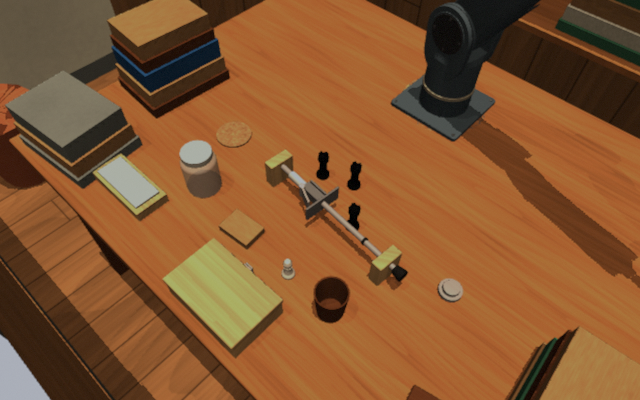

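View pics/b.png

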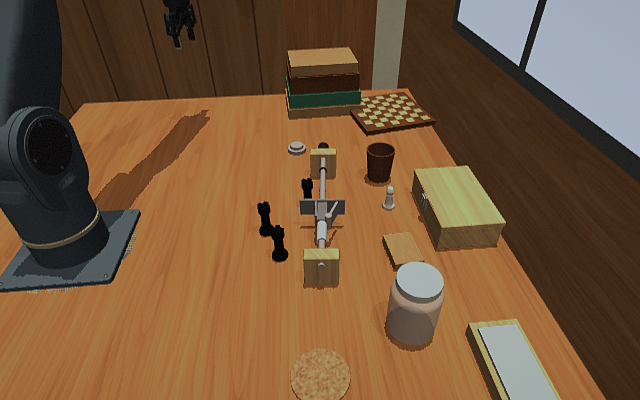

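The scene view shows three rook-like pieces at pixels (323,165), (355,175) and (354,215); in the side view they are at (279,243), (265,218) and (307,188). The coaster is at (234,133), the buzzer at (451,290), and the leg plate at (322,202) on the rod. Scene (354,215) / side (307,188) should be farthest left (+y) and stands in front of the plate. I'll measure it and confirm with a crop.

Run:
```python
from h import *
d=np.load('s0.npz')
a=d['fa'];b=d['fb']
c1=cv2.resize(a[130:300,250:430],(720,580)[:2] and (400,378),interpolation=cv2.INTER_CUBIC)
c2=cv2.resize(b[130:300,235:395],(356,378),interpolation=cv2.INTER_CUBIC)
cv2.imwrite('pics/c.png',np.hstack([c1,c2])[:,:,::-1])
for nm,P,f in(('scene',d['Pa'],a),('side',d['Pb'],b)):
    g=f.astype(int);h=P[...,2]
    roi=(P[...,0]>.35)&(P[...,0]<.95)&(np.abs(P[...,1])<.45)
    m=((g.max(2)<45)&roi&(h>.012)&(h<.1)).astype(np.uint8)
    n,l,st,ce=cv2.connectedComponentsWithStats(m)
    print(nm,'dark')
    for i in range(1,n):
        if st[i,4]>15:
            Q=P[l==i];print(ce[i].round(),st[i,4],Q.min(0).round(3),Q.max(0).round(3),np.median(Q,0).round(3), 'top',np.nanmedian(Q[Q[:,2]>.06],0).round(3) if (Q[:,2]>.06).any() else '')
    # blocks top
    m=(roi&(h>.0755)&(h<.0805)&(g[...,0]>120)&(g[...,1]>90)).astype(np.uint8)
    n,l,st,ce=cv2.connectedComponentsWithStats(m)
    print('blocks')
    for i in range(1,n):
        if st[i,4]>25:
            Q=P[l==i];r=cv2.minAreaRect((Q[:,:2]*1000).astype(np.float32));print(ce[i].round(),st[i,4],r,Q[:,2].mean())
    m=(roi&(h>.003)&(h<.009)).astype(np.uint8)
    n,l,st,ce=cv2.connectedComponentsWithStats(m)
    print('coaster')
    for i in range(1,n):
        if st[i,4]>200:
            Q=P[l==i];print(ce[i].round(),st[i,4],cv2.minEnclosingCircle((Q[:,:2]*1000).astype(np.float32)),Q[:,2].mean())
```

```text
scene dark
[323. 164.] 186 [ 0.451 -0.085  0.012] [ 0.481 -0.055  0.083] [ 0.47  -0.068  0.06 ] top [ 0.466 -0.07   0.074]
[355. 174.] 195 [ 0.422 -0.002  0.013] [0.449 0.025 0.082] [0.44  0.015 0.061] top [0.437 0.014 0.074]
[332. 197.] 89 [0.517 0.018 0.039] [0.562 0.026 0.075] [0.535 0.022 0.061] top [0.539 0.023 0.068]
[311. 197.] 32 [ 0.573 -0.024  0.053] [0.578 0.003 0.074] [ 0.575 -0.009  0.065] top [ 0.575 -0.01   0.067]
[314. 210.] 118 [0.566 0.013 0.039] [0.616 0.021 0.075] [0.593 0.017 0.057] top [0.592 0.017 0.068]
[354. 215.] 186 [0.522 0.082 0.012] [0.55  0.108 0.081] [0.54  0.097 0.069] top [0.538 0.095 0.074]
[399. 273.] 143 [0.579 0.255 0.052] [0.607 0.281 0.076] [0.595 0.272 0.069] top [0.595 0.271 0.069]
[332. 290.] 549 [0.703 0.167 0.012] [0.753 0.229 0.091] [0.714 0.183 0.053] top [0.712 0.184 0.074]
[329. 313.] 302 [0.73  0.191 0.013] [0.776 0.238 0.09 ] [0.765 0.222 0.054] top [0.767 0.223 0.073]
blocks
[278. 159.] 173 ((549.8634643554688, -148.10879516601562), (30.53685188293457, 68.5953598022461), 84.07649993896484) 0.07727655342477333
[386. 257.] 248 ((587.2
[... 530 characters left out ...]
 187.] 169 [0.519 0.075 0.032] [0.544 0.101 0.083] [0.531 0.082 0.07 ] top [0.531 0.081 0.075]
[272. 230.] 626 [ 0.415 -0.092  0.012] [0.474 0.018 0.083] [ 0.45  -0.069  0.056] top [ 0.45  -0.067  0.075]
[316. 221.] 16 [ 0.541 -0.047  0.05 ] [ 0.548 -0.038  0.079] [ 0.544 -0.041  0.067] top [ 0.544 -0.042  0.071]
blocks
[322. 151.] 137 ((581.8258056640625, 223.6836700439453), (28.727174758911133, 67.82550048828125), 85.25643920898438) 0.07745391888591827
[321. 254.] 391 ((544.787353515625, -150.7198944091797), (30.877315521240234, 68.6401596069336), 85.0700454711914) 0.07790186248121474
coaster
[320. 375.] 2572 ((525.9371948242188, -357.4195251464844), 51.76146697998047) 0.006434415202282537
```

View pics/c.png

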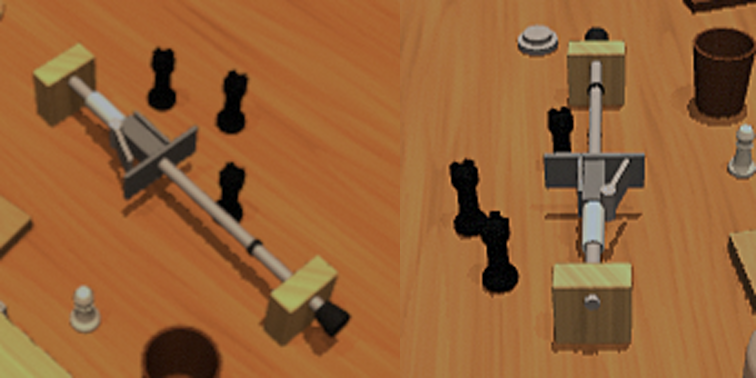

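The crop confirms it. The rook beside the rod ahead of the plate (scene 354,215; side 307,188) has y≈+0.09. The other two are at y≈+0.01 and −0.07, behind the plate and off the rod, so they are decoys. Rook ≈ (0.534, 0.092), rack yaw ≈ −5.65°, rack origin ≈ (0.564, 0.019), coaster ≈ (0.529, −0.357). Moving above the rook with the tool's y axis along the rod.

Call:
jog_arm --motion '[{"travel": [0.012, -0.02, 0], "dr": [0, 0, 0.8]}, {"travel": [0.024, -0.038, 0], "dr": [0, 0, 0.8]}, {"travel": [0.024, -0.038, 0], "dr": [0, 0, 0.8]}, {"travel": [0.024, -0.038, 0], "dr": [0, 0, 0.8]}, {"travel": [0.024, -0.038, 0], "dr": [0, 0, 0.8]}, {"travel": [0.024, -0.038, 0], "dr": [0, 0, 0.8]}, {"travel": [0.024, -0.038, 0], "dr": [0, 0, 0.8]}, {"travel": [0.024, -0.038, 0], "dr": [0, 0, 0.8]}, {"travel": [0.024, -0.038, 0], "dr": [0, 0, 0.8]}, {"travel": [0.024, -0.038, 0], "dr": [0, 0, 0.8]}, {"travel": [0.024, -0.038, 0], "dr": [0, 0, 0.8]}, {"travel": [0.024, -0.038, 0], "dr": [0, 0, 0.8]}, {"travel": [0.024, -0.038, 0], "dr": [0, 0, 0.8]}, {"travel": [0.024, -0.038, 0], "dr": [0, 0, 0]}, {"travel": [0.024, -0.038, 0], "dr": [0, 0, 0]}, {"travel": [0, -0.004, 0], "dr": [0, 0, 0]}, {"travel": [0, 0, 0], "dr": [0, 0, 0]}, {"travel": [0, 0, 0], "dr": [0, 0, 0]}]' --jaw -1

```text
clock: 2.35
ee_pos: [0.5344, 0.0939, 0.2312]
ee_rot: [180.0, -0.0, 174.4]
ft_force: [0.3, -0.4, 1.5]
width: 1.001
grasp_force: 0.0
```

Run:
```python
from h import *
w=snap('wrist','w.png');P=cloud(w);g=w['frame'].astype(int);h=P[...,2]
print(np.linalg.inv(w['extrinsics']).round(3),w['mtx'][0,0])
m=((g.max(2)<50)&(h>.055)&(h<.09)).astype(np.uint8)
n,l,st,ce=cv2.connectedComponentsWithStats(m)
for i in range(1,n):
    if st[i,4]>30:
        Q=P[l==i];print(ce[i].round(),st[i,4],Q.min(0).round(4),Q.max(0).round(4),np.median(Q,0).round(4))
```

```text
[[ 0.098  0.96   0.262  0.469]
 [ 0.995 -0.095 -0.025  0.1  ]
 [ 0.001  0.263 -0.965  0.373]
 [ 0.     0.     0.     1.   ]] 326.3929588424687
[211.  76.] 892 [ 0.4188 -0.0028  0.0598] [0.4445 0.0238 0.082 ] [0.4314 0.0116 0.0749]
[127. 121.] 905 [ 0.4495 -0.0866  0.0589] [ 0.4735 -0.0589  0.082 ] [ 0.4611 -0.0696  0.0748]
```

View pics/w.png

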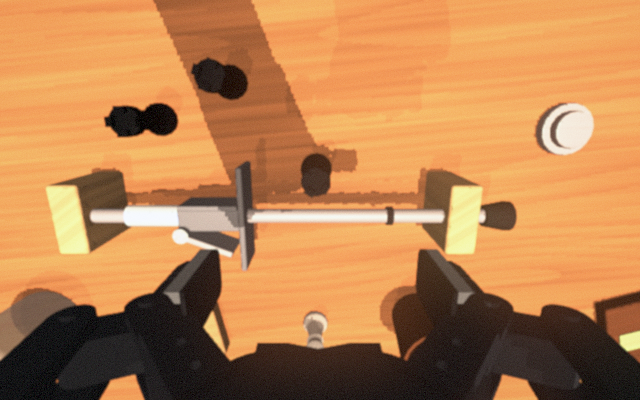

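Wrist view: rook at (316,175), rod running along the image row ≈215, plate at (245,215), mark at (389,215), lever tip near (232,252). Measuring them in this one view.

Run:
```python
from h import *
w=snap('wrist');P=cloud(w);g=w['frame'].astype(int);h=P[...,2]
v,u=np.mgrid[:400,:640]
def box(a,b,c,d): return (u>=a)&(u<b)&(v>=c)&(v<d)
Q=P[box(295,340,145,205)&(g.max(2)<75)&(h>.06)];print('rook head',len(Q),Q.min(0).round(4),Q.max(0).round(4),((Q.min(0)+Q.max(0))/2).round(4))
Q=P[box(295,340,145,205)&(h>.0)&(h>.077)&(h<.09)];print('rook top',len(Q),cv2.minEnclosingCircle((Q[:,:2]*1000).astype(np.float32)))
B=[]
for b in (box(40,130,165,260),box(415,490,165,260)):
    Q=P[b&(h>.0745)&(h<.0815)&(g[...,0]>150)&(g[...,1]>110)];r=cv2.minAreaRect((Q[:,:2]*1000).astype(np.float32));print('block',r);B.append(r[0])
# rod rows: intensities along row 215 around mark; ray to plane z=.0695 (band top)
E=np.linalg.inv(w['extrinsics']);K=w['mtx']
def ray(px,z):
    d=E[:3,:3]@np.linalg.inv(K)@np.array([*px,1.]);return E[:3,3]+d*(z-E[2,3])/d[2]
for r in (212,214,216,218): print(r,g[r,380:402].max(1), g[r,236:256].max(1))
Q=P[box(255,380,205,225)&(h>.062)];c=np.polyfit(Q[:,1],Q[:,0],1);print('rod',c,np.rad2deg(np.arctan(c[0])),Q[:,2].max())
Q=P[box(232,258,160,270)&(h>.077)&(h<.083)];r=cv2.minAreaRect((Q[:,:2]*1000).astype(np.float32));print('plate top',r)
for p in ((386,215),(393,215)): print(ray(p,.0695))
```

```text
rook head 451 [0.5193 0.0784 0.0601] [0.5449 0.1035 0.0818] [0.5321 0.0909 0.0709]
rook top 279 ((533.05029296875, 90.82666778564453), 14.141471862792969)
block ((546.7937622070312, -148.83026123046875), (30.708044052124023, 69.47837829589844), 84.2906494140625)
block ((583.8265991210938, 227.93150329589844), (29.87929344177246, 69.00357818603516), 84.11419677734375)
212 [229 225 229 227 229 223 195 142 100  94  93  89  98 129 185 222 226 224
 227 226 225 228] [135 127 123 127 127 129 118  98  78  71  84 112 142 153 150 153 153 158
 171 191]
214 [244 243 243 244 244 243 228 166 105  94  91  88 100 137 202 240 245 243
 243 242 243 243] [133 129 121 125 133 131 121 101  77  70 100 139 168 177 175 172 182 190
 220 237]
216 [247 246 247 247 247 248 237 175 108  89  96  96 106 138 210 246 249 246
 247 245 245 245] [136 130 116 122 129 132 124 104  77  76 102 150 184 194 196 200 217 233
 244 247]
218 [247 246 244 246 247 248 236 166 109  92  95  95 102 153 220 245 247 247
 246 245 246 246] [135 118 113 124 128 130 124 110  84  68  88 138 174 192 200 221 239 244
 245 245]
rod [0.09725882 0.56125625] 5.5550481766168645 0.06831790668827786
plate top ((562.6010131835938, 13.121578216552734), (14.061898231506348, 101.9819564819336), 84.00663757324219)
[0.57383903 0.1561678  0.0695    ]
[0.57451058 0.16298092 0.0695    ]
```

Call:
jog_arm --motion '[{"travel": [-0.001, -0.003, -0.03], "dr": [0, 0, 0]}, {"travel": [0, 0, -0.045], "dr": [0, 0, 0]}, {"travel": [0, 0, -0.045], "dr": [0, 0, 0]}, {"travel": [0, 0, -0.045], "dr": [0, 0, 0]}, {"travel": [0, 0, -0.03], "dr": [0, 0, 0]}, {"travel": [0, 0, -0.01], "dr": [0, 0, 0]}, {"travel": [0, 0, 0], "dr": [0, 0, 0]}]'

```text
clock: 3.32
ee_pos: [0.534, 0.0899, 0.0264]
ee_rot: [-180.0, -0.0, 174.3]
ft_force: [-0.3, 0.2, 0.7]
width: 1.004
grasp_force: 0.0
```

Call:
jog_arm --motion '[{"travel": [0, 0, 0], "dr": [0, 0, 0]}, {"travel": [0, 0, 0], "dr": [0, 0, 0]}, {"travel": [0, 0, 0], "dr": [0, 0, 0]}, {"travel": [0, 0, 0], "dr": [0, 0, 0]}, {"travel": [0, 0, 0], "dr": [0, 0, 0]}, {"travel": [0, 0, 0], "dr": [0, 0, 0]}, {"travel": [0, 0, 0], "dr": [0, 0, 0]}, {"travel": [0, 0, 0], "dr": [0, 0, 0]}]' --jaw 1 --grip_force 40

```text
clock: 4.32
ee_pos: [0.5346, 0.0898, 0.0269]
ee_rot: [180.0, 0.1, 174.3]
ft_force: [-0.1, 0.5, 5.2]
width: 0.301
grasp_force: 38.7
```

Call:
jog_arm --motion '[{"travel": [0, 0, 0.01], "dr": [0, 0, 0]}, {"travel": [0, 0, 0.025], "dr": [0, 0, 0]}, {"travel": [0, 0, 0.035], "dr": [0, 0, 0]}, {"travel": [0, 0, 0.035], "dr": [0, 0, 0]}, {"travel": [0, 0, 0.015], "dr": [0, 0, 0]}, {"travel": [0, 0, 0], "dr": [0, 0, 0]}]'

```text
clock: 5.08
ee_pos: [0.5343, 0.0896, 0.1469]
ee_rot: [180.0, 0.1, 174.3]
ft_force: [-0.3, 0.5, -2.5]
width: 0.298
grasp_force: 39.6
```

Run:
```python
from h import *
b=snap('side')['frame'][60:240,200:440];c=snap('scene')['frame'][80:260,250:490]
cv2.imwrite('pics/d.png',np.hstack([cv2.resize(x,(396,297),interpolation=cv2.INTER_CUBIC) for x in (b,c)])[:,:,::-1])
s=sensors.state();print(s['ee_pos'],s['width'],s['grasp_force'],s['ft_force'])
```

```text
[0.53333613 0.0895125  0.14524913] 0.2984677445050663 39.61631245852914 [-0.02328535  0.22162706 -0.62251257]
```

View pics/d.png

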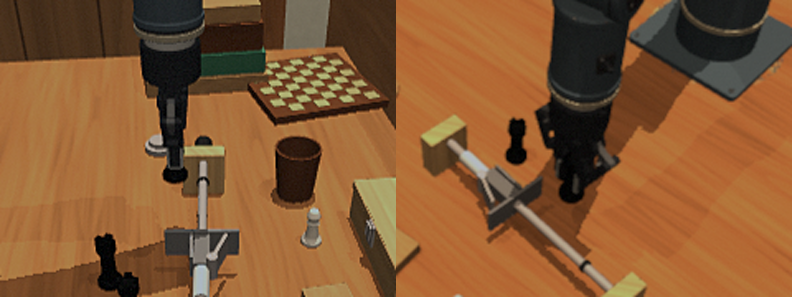

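The rook is gripped and hangs upright; its base shows at crop pixel (175,172). Carrying it to the coaster.

Call:
jog_arm --motion '[{"travel": [0, -0.02, 0], "dr": [0, 0, 0]}, {"travel": [0, -0.04, 0], "dr": [0, 0, 0]}, {"travel": [-0.001, -0.04, 0], "dr": [0, 0, 0]}, {"travel": [-0.001, -0.04, 0], "dr": [0, 0, 0]}, {"travel": [-0.001, -0.04, 0], "dr": [0, 0, 0]}, {"travel": [-0.001, -0.04, 0], "dr": [0, 0, 0]}, {"travel": [-0.001, -0.04, 0], "dr": [0, 0, 0]}, {"travel": [0, -0.04, 0], "dr": [0, 0, 0]}, {"travel": [0, -0.04, 0], "dr": [0, 0, 0]}, {"travel": [0, -0.04, 0], "dr": [0, 0, 0]}, {"travel": [0, -0.04, 0], "dr": [0, 0, 0]}, {"travel": [0, -0.02, -0.01], "dr": [0, 0, 0]}, {"travel": [0, -0.007, -0.03], "dr": [0, 0, 0]}, {"travel": [0, 0, -0.035], "dr": [0, 0, 0]}, {"travel": [0, 0, -0.022], "dr": [0, 0, 0]}, {"travel": [0, 0, -0.01], "dr": [0, 0, 0]}, {"travel": [0, 0, 0], "dr": [0, 0, 0]}]'

```text
clock: 7.3
ee_pos: [0.5285, -0.357, 0.0384]
ee_rot: [180.0, -0.1, 174.3]
ft_force: [-0.2, -0.1, -0.2]
width: 0.297
grasp_force: 39.6
```

Call:
jog_arm --motion '[{"travel": [0, 0, -0.003], "dr": [0, 0, 0]}, {"travel": [0, 0, -0.0015], "dr": [0, 0, 0]}, {"travel": [0, 0, -0.001], "dr": [0, 0, 0]}, {"travel": [0, 0, 0], "dr": [0, 0, 0]}]'

```text
clock: 7.8
ee_pos: [0.5291, -0.3575, 0.034]
ee_rot: [-180.0, 0.0, 174.3]
ft_force: [0.4, -0.4, -1.3]
width: 0.297
grasp_force: 39.6
```

Call:
jog_arm --motion '[{"travel": [0, 0, -0.001], "dr": [0, 0, 0]}, {"travel": [0, 0, -0.001], "dr": [0, 0, 0]}, {"travel": [0, 0, 0], "dr": [0, 0, 0]}, {"travel": [0, 0, 0], "dr": [0, 0, 0]}]'

```text
clock: 8.3
ee_pos: [0.5299, -0.3576, 0.033]
ee_rot: [-180.0, 0.1, 174.3]
ft_force: [-0.7, 2.1, 8.6]
width: 0.303
grasp_force: 39.0
```

Contact on the coaster (force up 8.6 N). Release slowly by reducing the closure, then retreat.

Call:
jog_arm --motion '[{"travel": [0, 0, 0], "dr": [0, 0, 0]}, {"travel": [0, 0, 0], "dr": [0, 0, 0]}, {"travel": [0, 0, 0], "dr": [0, 0, 0]}, {"travel": [0, 0, 0], "dr": [0, 0, 0]}]' --jaw 0 --grip_force 20

```text
clock: 8.8
ee_pos: [0.5289, -0.3575, 0.0317]
ee_rot: [180.0, -0.0, 174.3]
ft_force: [-0.8, -0.3, -0.1]
width: 0.5
grasp_force: 0.0
```

Call:
jog_arm --motion '[{"travel": [0, 0, 0], "dr": [0, 0, 0]}, {"travel": [0, 0, 0], "dr": [0, 0, 0]}, {"travel": [0, 0, 0], "dr": [0, 0, 0]}, {"travel": [0, 0, 0], "dr": [0, 0, 0]}, {"travel": [0, 0, 0.015], "dr": [0, 0, 0]}, {"travel": [0, 0, 0.03], "dr": [0, 0, 0]}, {"travel": [0, 0, 0.04], "dr": [0, 0, 0]}, {"travel": [0, 0, 0.045], "dr": [0, 0, 0]}, {"travel": [0, 0, 0.035], "dr": [0, 0, 0]}, {"travel": [0, 0, 0], "dr": [0, 0, 0]}]' --jaw -1

```text
clock: 10.05
ee_pos: [0.5304, -0.3585, 0.2012]
ee_rot: [-179.8, 0.3, 174.3]
ft_force: [-0.4, 0.3, 0.7]
width: 1.004
grasp_force: 0.0
```

Run:
```python
from h import *
b=snap('side');P=cloud(b);w=snap('wrist');W=cloud(w)
f=b['frame'][200:400,200:480]
cv2.imwrite('pics/e.png',cv2.resize(f,(560,400),interpolation=cv2.INTER_CUBIC)[:,:,::-1])
for P in(P,W):
  Q=P[(abs(P[...,0]-.53)<.05)&(abs(P[...,1]+.357)<.05)&(P[...,2]>.06)&(P[...,2]<.1)];print(len(Q),Q.min(0),Q.max(0))
```

```text
337 [ 0.51224043 -0.37145417  0.06645666] [ 0.53909524 -0.34290353  0.08935405]
978 [ 0.51406543 -0.36954893  0.06663275] [ 0.54171134 -0.34230415  0.08767934]
```

View pics/e.png

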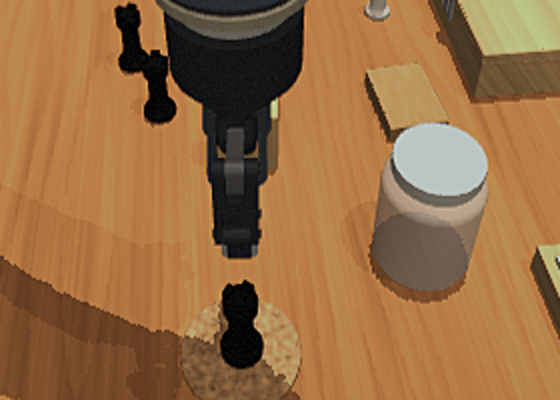

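The rook stands upright on the coaster (crop 240,320; head top at z≈0.087, undisturbed). Checking joint 7 to choose the turn direction.

```bash
python3 -c "
from h import *
s=sensors.state();print(s['joint_pos'],s['ee_pos'],s['clock'])
O=np.array([.5634,.0196]);ey=np.array([.0978,.9952]);ex=np.array([.9952,-.0978])
for x,y in((4,-22),(1,-17),(4,-17+138)):print(x,y,O+ex*x/1e3+ey*y/1e3)"
```

```text
[ 26.32485209  31.5417848    5.72651135  91.11784241  -3.55437997
  57.45993462 117.43213383] [ 0.52899778 -0.35738254  0.19757929] 10.15
4 -22 [ 0.5652292 -0.0026856]
1 -17 [0.5627326 0.0025838]
4 121 [0.5792146 0.139628 ]
```

Call:
jog_arm --motion '[{"travel": [0.002, 0.018, 0], "dr": [0, 0, -5]}, {"travel": [0.004, 0.036, 0], "dr": [0, 0, -8.5]}, {"travel": [0.004, 0.036, 0], "dr": [0, 0, -8.5]}, {"travel": [0.004, 0.036, 0], "dr": [0, 0, -8.5]}, {"travel": [0.004, 0.036, 0], "dr": [0, 0, -8.5]}, {"travel": [0.004, 0.036, 0], "dr": [0, 0, -8.5]}, {"travel": [0.004, 0.036, 0], "dr": [0, 0, -8.5]}, {"travel": [0.004, 0.036, 0], "dr": [0, 0, -8.5]}, {"travel": [0.004, 0.036, 0], "dr": [0, 0, -8.5]}, {"travel": [0.002, 0.036, 0], "dr": [0, 0, -8.5]}, {"travel": [0, 0.013, 0], "dr": [0, 0, -8.5]}, {"travel": [0, 0, 0], "dr": [0, 0, 0]}, {"travel": [0, 0, 0], "dr": [0, 0, 0]}]'

```text
clock: 11.78
ee_pos: [0.5647, -0.0034, 0.1964]
ee_rot: [-180.0, 0.1, 84.4]
ft_force: [0.4, -0.1, 1.0]
width: 1.003
grasp_force: 0.0
```

Run:
```python
from h import *
w=snap('wrist','f.png');np.savez('f.npz',**w)
s=sensors.state();print(s['ee_pos'],s['ee_rot'],s['clock'],np.linalg.inv(w['extrinsics']).round(3))
```

```text
[ 0.56477039 -0.00370643  0.19659829] [-1.79973678e+02  3.67824569e-02  8.43773079e+01] 11.825 [[ 0.995 -0.094 -0.026  0.572]
 [-0.098 -0.96  -0.263  0.062]
 [-0.001  0.264 -0.965  0.338]
 [ 0.     0.     0.     1.   ]]
```

View pics/f.png

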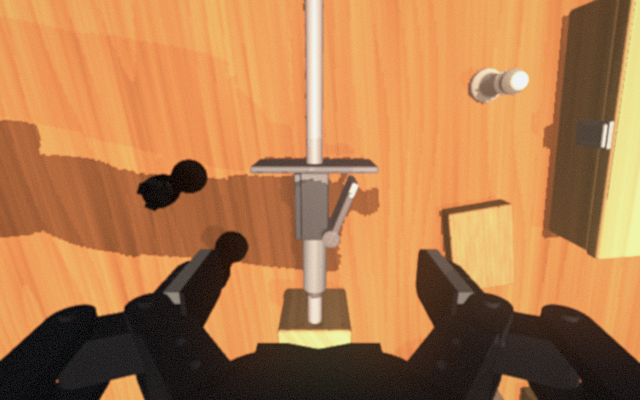

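Wrist view: plate across row ≈165 (u 250–378), lever open with its tip at (355,183), fingers clear on both sides; decoy rooks at left (155,190) and (230,245). Checking the lateral offset, then descending.

Run:
```python
from h import *
w=dict(np.load('f.npz'));P=cloud(w);h=P[...,2]
O=np.array([.5634,.0196]);ey=np.array([.0978,.9952]);ex=np.array([.9952,-.0978])
v,u=np.mgrid[:400,:640]
def lf(Q): return np.c_[(Q[:,:2]-O)@ex,(Q[:,:2]-O)@ey,Q[:,2]]*1000
Q=lf(P[(u>240)&(u<390)&(v>150)&(v<180)&(h>.076)&(h<.084)]);print('plate',np.percentile(Q,[1,99],axis=0).round(1))
Q=lf(P[(u>300)&(u<330)&(v>20)&(v<150)&(h>.06)&(h<.072)]);print('rod',np.percentile(Q,[1,50,99],axis=0).round(1))
Q=lf(P[(u>322)&(u<365)&(v>172)&(v<245)&(h>.078)&(h<.086)]);print('lever',np.percentile(Q,[1,99],axis=0).round(1))
print('tcp',lf(sensors.state()['ee_pos'][None]))
```

```text
plate [[-49.5  -9.3  76.5]
 [ 50.5  -0.2  81.6]]
rod [[ -6.3  12.7  60.8]
 [  0.6  62.5  65.4]
 [  7.  107.6  67.7]]
lever [[  8.  -66.2  78.2]
 [ 35.7  -5.6  82.9]]
tcp [[  3.64318498 -23.0605309  196.59829196]]
```

Call:
jog_arm --motion '[{"travel": [0, 0, -0.02], "dr": [0, 0, 0]}, {"travel": [0, 0, -0.04], "dr": [0, 0, 0]}, {"travel": [0, 0, -0.04], "dr": [0, 0, 0]}, {"travel": [0, 0, -0.03], "dr": [0, 0, 0]}, {"travel": [0, 0, -0.015], "dr": [0, 0, 0]}, {"travel": [0, 0, -0.008], "dr": [0, 0, 0]}, {"travel": [0, 0, 0], "dr": [0, 0, 0]}]'

```text
clock: 12.7
ee_pos: [0.5653, -0.0028, 0.0441]
ee_rot: [180.0, -0.0, 84.3]
ft_force: [0.3, 0.7, -0.0]
width: 0.999
grasp_force: 0.0
```

Call:
jog_arm --motion '[{"travel": [0.0003, 0.003, 0], "dr": [0, 0, 0]}, {"travel": [0.0004, 0.004, 0], "dr": [0, 0, 0]}, {"travel": [0.0008, 0.008, 0], "dr": [0, 0, 0]}, {"travel": [0.0013, 0.013, 0], "dr": [0, 0, 0]}, {"travel": [0.0014, 0.014, 0], "dr": [0, 0, 0]}, {"travel": [0.0014, 0.014, 0], "dr": [0, 0, 0]}, {"travel": [0.0014, 0.014, 0], "dr": [0, 0, 0]}, {"travel": [0.0014, 0.014, 0], "dr": [0, 0, 0]}, {"travel": [0.0014, 0.014, 0], "dr": [0, 0, 0]}, {"travel": [0.0013, 0.013, 0], "dr": [0, 0, 0]}, {"travel": [0.0009, 0.009, 0], "dr": [0, 0, 0]}, {"travel": [0.0006, 0.006, 0], "dr": [0, 0, 0]}, {"travel": [0.0003, 0.003, 0], "dr": [0, 0, 0]}, {"travel": [0, 0, 0], "dr": [0, 0, 0]}, {"travel": [0, 0, 0], "dr": [0, 0, 0]}]'

```text
clock: 14.58
ee_pos: [0.5779, 0.1264, 0.0437]
ee_rot: [-180.0, 0.0, 84.3]
ft_force: [0.5, -3.9, 2.3]
width: 0.998
grasp_force: 1.9
```

```bash
cat > gap.py <<'E'
from h import *
import sys
w=snap('wrist');P=cloud(w)
c=w['frame'][30:330,220:420]
if len(sys.argv)>1: cv2.imwrite('pics/'+sys.argv[1],cv2.resize(c,(400,600),interpolation=cv2.INTER_CUBIC)[:,:,::-1])
O=np.array([.5634,.0196]);ey=np.array([.0978,.9952]);ex=np.array([.9952,-.0978])
s=sensors.state();t=s['ee_pos'][:2]-O
print('tcp leg',t@ex*1e3,t@ey*1e3,s['clock'],s['ft_force'],s['width'],s['grasp_force'])
E=np.linalg.inv(w['extrinsics']);K=w['mtx']
def prj(x,y,z):
    p=w['extrinsics']@np.array([*(O+ex*x+ey*y),z,1]);p=K@p[:3];return p[:2]/p[2]
def yof(u,v,z):
    d=E[:3,:3]@np.linalg.inv(K)@np.array([u,v,1.]);p=E[:3,3]+d*(z-E[2,3])/d[2];return (p[:2]-O)@ey*1e3
u=int(round(prj(0,.14,.0695)[0]));g=w['frame'].astype(int).max(2)
v0=int(prj(0,.155,.0695)[1]);v1=int(prj(0,.118,.0695)[1])
print('u',u,'rows',v0)
for v in range(v0,v1): print(v,g[v,u-2:u+3].mean().round(),g[v,u-20:u-15].mean().round(),'y@69.5 %.1f y@80 %.1f h %.1f'%(yof(u,v,.0695),yof(u,v,.08),1e3*P[v,u,2]))
Q=P.reshape(-1,3);L=np.c_[(Q[:,:2]-O)@ex,(Q[:,:2]-O)@ey,Q[:,2]]*1e3
k=(abs(L[:,0])<50)&(abs(L[:,0])>12)&(L[:,2]>50)&(L[:,2]<78)&(L[:,1]>tuple([t@ey*1e3])[0]-0)&(L[:,1]<180);print('plate front y',k.sum(),np.percentile(L[k,1],[5,50,95]))
E
python3 gap.py g.png
```

```text
tcp leg 3.9539876128066274 107.66399114263525 14.625 [-0.20239849 -3.27328096  2.54670825] 1.0022441514214604 1.8871653825044632
u 306 rows 164
164 249.0 235.0 y@69.5 155.1 y@80 156.8 h 67.0
165 249.0 235.0 y@69.5 154.7 y@80 156.5 h 65.5
166 249.0 237.0 y@69.5 154.4 y@80 156.1 h 67.2
167 249.0 236.0 y@69.5 154.0 y@80 155.8 h 65.1
168 249.0 237.0 y@69.5 153.6 y@80 155.5 h 65.4
169 249.0 235.0 y@69.5 153.3 y@80 155.1 h 65.6
170 249.0 237.0 y@69.5 152.9 y@80 154.8 h 68.1
171 248.0 236.0 y@69.5 152.6 y@80 154.5 h 65.7
172 248.0 236.0 y@69.5 152.2 y@80 154.1 h 66.4
173 249.0 236.0 y@69.5 151.8 y@80 153.8 h 66.7
174 248.0 236.0 y@69.5 151.5 y@80 153.5 h 66.8
175 248.0 238.0 y@69.5 151.1 y@80 153.1 h 65.8
176 248.0 237.0 y@69.5 150.7 y@80 152.8 h 66.7
177 248.0 238.0 y@69.5 150.4 y@80 152.5 h 66.0
178 248.0 239.0 y@69.5 150.0 y@80 152.1 h 66.1
179 247.0 239.0 y@69.5 149.6 y@80 151.8 h 66.9
180 248.0 239.0 y@69.5 149.2 y@80 151.5 h 66.4
181 247.0 239.0 y@69.5 148.9 y@80 151.1 h 65.7
182 248.0 230.0 y@69.5 148.5 y@80 150.8 h 66.6
183 248.0 200.0 y@69.5 148.1 y@80 150.4 h 66.6
184 248.0 143.0 
[... 2736 characters left out ...]
h 67.8
244 69.0 72.0 y@69.5 124.2 y@80 128.7 h 68.8
245 73.0 70.0 y@69.5 123.8 y@80 128.3 h 70.0
246 74.0 72.0 y@69.5 123.4 y@80 127.9 h 69.8
247 70.0 71.0 y@69.5 123.0 y@80 127.5 h 72.6
248 71.0 70.0 y@69.5 122.5 y@80 127.2 h 73.2
249 69.0 72.0 y@69.5 122.1 y@80 126.8 h 73.4
250 70.0 68.0 y@69.5 121.7 y@80 126.4 h 74.5
251 71.0 70.0 y@69.5 121.3 y@80 126.0 h 74.6
252 69.0 69.0 y@69.5 120.9 y@80 125.6 h 77.3
253 75.0 74.0 y@69.5 120.4 y@80 125.3 h 77.6
254 85.0 81.0 y@69.5 120.0 y@80 124.9 h 78.0
255 93.0 93.0 y@69.5 119.6 y@80 124.5 h 77.8
256 101.0 100.0 y@69.5 119.2 y@80 124.1 h 78.9
257 104.0 106.0 y@69.5 118.8 y@80 123.7 h 78.1
plate front y 6231 [109.96700543 123.99258816 124.4339247 ]
```

View pics/g.png

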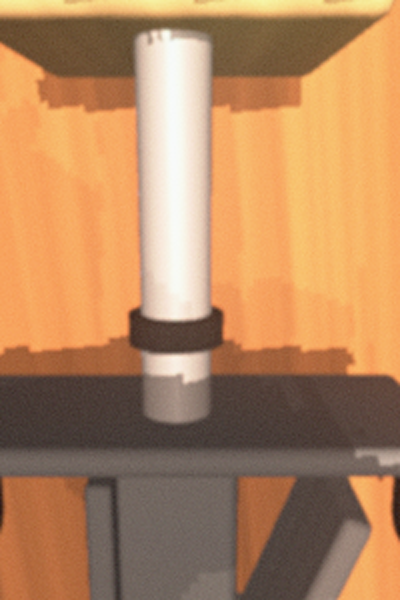

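The crop shows the plate short of the band: band near edge at crop row ≈352 (y≈139.2), plate/rod junction at ≈420 (y≈124.4), lever still open at right. The gap is ≈14.8 mm, so I'll advance most of it.

Call:
jog_arm --motion '[{"travel": [0.0003, 0.003, 0], "dr": [0, 0, 0]}, {"travel": [0.0005, 0.005, 0], "dr": [0, 0, 0]}, {"travel": [0.0004, 0.004, 0], "dr": [0, 0, 0]}, {"travel": [0.0001, 0.001, 0], "dr": [0, 0, 0]}, {"travel": [0, 0, 0], "dr": [0, 0, 0]}, {"travel": [0, 0, 0], "dr": [0, 0, 0]}]'

```text
clock: 15.38
ee_pos: [0.5792, 0.1396, 0.0438]
ee_rot: [-180.0, -0.0, 84.3]
ft_force: [-0.0, -3.1, 2.1]
width: 1.0
grasp_force: 1.9
```

```bash
python3 - <<'E'
s=open('gap.py').read()
a=s.index("for v in range(v0");b=s.index("Q=P.reshape")
s=s[:a]+"vv=np.arange(v0-20,v1+45);I=g[vv[0]:vv[-1]+1,u-2:u+3].mean(1);d=np.diff(I)\nfor i in range(1,len(d)-1):\n    if abs(d[i])>9 and abs(d[i])>=abs(d[i-1]) and abs(d[i])>abs(d[i+1]):\n        r=vv[i]+.5;print('edge %.1f d %.0f y67 %.1f y69.5 %.1f y80 %.1f'%(r,d[i],yof(u,r,.067),yof(u,r,.0695),yof(u,r,.08)))\n"+s[b:]
open('gap.py','w').write(s)
E
python3 gap.py i.png
```

```text
tcp leg 3.97621082564538 120.90907627433005 15.425 [ 1.15336771 -4.19527782  2.04838239] 0.996943161374267 1.9196721911430359
u 306 rows 199
edge 220.5 d -47 y67 146.1 y69.5 146.9 y80 150.6
edge 223.5 d -36 y67 144.9 y69.5 145.7 y80 149.5
edge 239.5 d 25 y67 138.3 y69.5 139.3 y80 143.6
edge 241.5 d -19 y67 137.4 y69.5 138.5 y80 142.8
edge 253.5 d 9 y67 132.3 y69.5 133.5 y80 138.3
plate front y 6229 [123.17474378 137.22071585 137.64704509]
```

View pics/i.png

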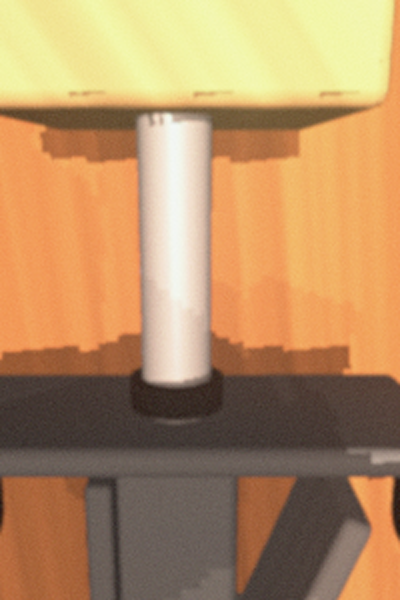

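A sliver of ≈1.6 mm is left under the band (crop row ≈415), with the lever open. I'll advance 1.6 mm while centring x by −3 mm, then check.

Call:
jog_arm --motion '[{"travel": [-0.0014, 0.0009, 0], "dr": [0, 0, 0]}, {"travel": [-0.0014, 0.001, 0], "dr": [0, 0, 0]}, {"travel": [0, 0, 0], "dr": [0, 0, 0]}, {"travel": [0, 0, 0], "dr": [0, 0, 0]}]'

```text
clock: 15.92
ee_pos: [0.5772, 0.1411, 0.0438]
ee_rot: [179.9, 0.0, 84.3]
ft_force: [2.2, -5.1, -0.6]
width: 1.0
grasp_force: 2.3
```

```bash
python3 gap.py j.png
```

```text
tcp leg 1.8609082564372101 122.26427420320353 15.975 [ 3.15416161 -4.55800705  0.29775317] 0.9997012083461506 2.2702981531620026
u 312 rows 203
edge 218.5 d -36 y67 148.2 y69.5 149.1 y80 152.6
edge 226.5 d -42 y67 145.0 y69.5 145.9 y80 149.7
edge 253.5 d 10 y67 133.7 y69.5 134.8 y80 139.6
edge 323.5 d 9 y67 101.7 y69.5 103.5 y80 111.1
plate front y 6208 [124.53206894 138.56235001 138.99352593]
```

The bright sliver is gone; plate front ≈139.0 against mark 139.2, so they meet. Now squeezing.

Call:
jog_arm --motion '[{"travel": [0, 0, 0], "dr": [0, 0, 0]}, {"travel": [0, 0, 0], "dr": [0, 0, 0]}, {"travel": [0, 0, 0], "dr": [0, 0, 0]}, {"travel": [0, 0, 0], "dr": [0, 0, 0]}, {"travel": [0, 0, 0], "dr": [0, 0, 0]}, {"travel": [0, 0, 0], "dr": [0, 0, 0]}, {"travel": [0, 0, 0], "dr": [0, 0, 0]}, {"travel": [0, 0, 0], "dr": [0, 0, 0]}, {"travel": [0, 0, 0], "dr": [0, 0, 0]}, {"travel": [0, 0, 0], "dr": [0, 0, 0]}]' --jaw 1 --grip_force 70

```text
clock: 17.23
ee_pos: [0.5755, 0.1417, 0.0458]
ee_rot: [-179.9, -0.1, 84.4]
ft_force: [-11.9, -3.4, 29.6]
width: 0.37
grasp_force: 74.4
```

```bash
python3 gap.py k.png
```

```text
tcp leg 0.0863674359493275 122.72126728556562 17.275 [-10.6895551   -3.77647199  30.43251331] 0.3739050194425645 74.385472163558
u 316 rows 202
edge 218.5 d -44 y67 147.9 y69.5 148.8 y80 152.3
edge 225.5 d -39 y67 145.0 y69.5 145.9 y80 149.7
edge 251.5 d 11 y67 134.0 y69.5 135.1 y80 139.9
plate front y 5406 [129.24868149 138.96805826 139.37029508]
```

View pics/k.png

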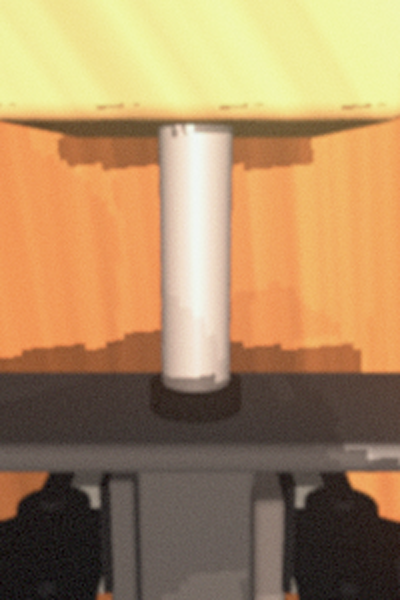

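The crop shows the lever lying parallel to the collar (u≈253–285), gripped between the pads, with the plate face touching the band (row ≈420). I'll relieve the vertical preload slightly, settle and check.

Call:
jog_arm --motion '[{"travel": [-0.0005, 0, 0.001], "dr": [0, 0, 0]}, {"travel": [0, 0, 0.0005], "dr": [0, 0, 0]}, {"travel": [0, 0, 0], "dr": [0, 0, 0]}, {"travel": [0, 0, 0], "dr": [0, 0, 0]}, {"travel": [0, 0, 0], "dr": [0, 0, 0]}, {"travel": [0, 0, 0], "dr": [0, 0, 0]}]'

```text
clock: 18.02
ee_pos: [0.5754, 0.1417, 0.046]
ee_rot: [-180.0, -0.0, 84.4]
ft_force: [-5.9, -3.8, 13.0]
width: 0.371
grasp_force: 75.6
```

```bash
python3 gap.py
python3 - <<'E'
from h import *
w=snap('wrist');P=cloud(w).reshape(-1,3)
O=np.array([.5634,.0196]);ey=np.array([.0978,.9952]);ex=np.array([.9952,-.0978])
L=np.c_[(P[:,:2]-O)@ex,(P[:,:2]-O)@ey-.139,P[:,2]]*1e3
for a,b in((-60,-45),(-45,-30),(-30,-15),(-15,-8)):
    k=(L[:,1]>a)&(L[:,1]<b)&(L[:,2]>79)&(L[:,2]<85)&(L[:,0]>5)&(L[:,0]<40);print(a,b,k.sum(),np.percentile(L[k,0],[2,50,98]).round(1) if k.any() else '')
s=snap('side');P=cloud(s)
Q=P[(abs(P[...,0]-.53)<.05)&(abs(P[...,1]+.357)<.05)&(P[...,2]>.06)&(P[...,2]<.1)];print('rook',Q.min(0),Q.max(0))
E
```

```text
tcp leg 0.035625646881254476 122.68754411485689 18.075 [-5.13532324 -4.50243794 11.54617108] 0.36942267094061254 75.57271331548691
u 317 rows 202
edge 218.5 d -43 y67 147.9 y69.5 148.7 y80 152.3
edge 225.5 d -42 y67 145.0 y69.5 145.9 y80 149.7
edge 251.5 d 11 y67 133.9 y69.5 135.1 y80 139.8
plate front y 5414 [129.3331353  138.95956844 139.38173644]
-60 -45 0 
-45 -30 234 [11.6 14.4 17.5]
-30 -15 700 [11.3 14.7 18.2]
-15 -8 369 [11.1 15.3 19.3]
rook [ 0.5122395  -0.37101265  0.06099337] [ 0.53903463 -0.34313617  0.08926262]
```

```bash
python3 -c "
from bench import workorder;print(workorder.finish_job())"
```

```text
the job is handed in; nothing more can be done
None
```

I handed the job in at about 18 s: the rook stands upright on the coaster, and the gripper still holds the leg at the mark (within about 0.5 mm by camera) with the cam lever squeezed shut at about 75 N.

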